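# Spring mount check, both corners

## Task

Check the spring mount on both corners: with a fingertip press the red button down until the needle stands at the red rider on the scale, without running well past it, keep it there for about a second, and let it spring right back to rest. Then do the same with the green button and the green rider. Leave needle and riders untouched, lift or shift nothing else on the cart, and finish with both buttons released.

Things in the scene. Friction and masses are not known exactly. Their poses are not given: they have to be found in the camera images.
- mount: fixed fixture: grey base 210 (x) x 270 (y) x 12 mm, origin at the centre of its underside. A steel plate (165 x 240 x 6 mm) rocks over it on a level hinge along the mount's x axis, 75 mm above the cart; buttons on its robot-side (-x) corners, red at +y, green at -y. At the +x end a white arc scale faces +x; scale, needle and riders lie 78 to 105 mm to +x of the origin, up to 290 mm high
- tilt_plate (a joint): tilt of the spring-centred plate and its needle, rad, 0 at rest (level, needle upright), stops at +-0.40. Positive: the +y (red) corner is down and the needle leans to +y, always towards the pressed corner. Spring about 3.2 N m/rad: 4 to 9 N on a button brings the needle to its rider; it springs back to 0 by itself
- red_button: red dome-topped button, 28 mm diameter, 22 mm high, fixed on the tilt plate's upper face; origin at the centre of its foot, 60 mm to -x and 100 mm to +y of the mount's origin, z up when level
- green_button: green dome-topped button, same size, 60 mm to -x and 100 mm to -y of the mount's origin; origin at the centre of its foot
- red_button_top (a point): top of the red dome (103 mm above the cart at rest); it goes down about 0.5 mm for each mm that the needle tip moves along the scale. The space above is open
- green_button_top (a point): top of the green dome (103 mm above the cart at rest), same ratio
- needle: black needle, 4 mm thick, fixed to the tilt plate, turning with it in front (+x) of the scale; origin on the hinge axis at the mount's centre
- needle_tip (a point): centre of the needle's yellow 10 mm tip ball, 200 mm from the hinge axis, 100 mm to +x of the mount's centre
- red_rider_mark (a point): where the needle tip is when it stands exactly at the red rider (8 mm wide along the scale, 36 mm tall, just behind the needle's plane): 200 mm from the hinge axis, 100 mm to +x of the mount's centre, on the +y half, 0.13 to 0.27 rad from upright. Its z points away from the hinge axis, its y along the scale to the mount's +y side. Held by friction only
- green_rider_mark (a point): the same for the green rider, on the -y half of the scale, 0.13 to 0.27 rad from upright
- eraser_wheel: loose black rubber eraser wheel lying flat, 42 mm diameter, 12 mm high, origin under its centre
- drum: loose brass drawband drum, 52 mm diameter, 36 mm high, standing, origin under its centre
- bail_roller: loose nickel bail roller with square end blocks, 110 x 18 x 18 mm, lying along its x, origin under its centre
- mug: loose white enamel mug, 80 mm diameter and 85 mm high, handle at its +y, origin under its centre
- oil_jar: loose amber jar with black cap, 48 mm diameter, 62 mm high, origin under its centre
- screwdriver: loose screwdriver, 160 mm long, lying along its x beyond the scale

How it is judged:
By the outcome, as a careful person would: the job done as asked, in the order asked, and still so for the second after the job is handed in, with the robot touching nothing.
It also fails if it takes over 51 s, if anything falls off the work surface, if the arm or the gripper's body presses on something with over 40 N, if the wrist force passes 120 N, or if a joint passes its speed limit or range.

## Robot

A 6-joint arm with a two-finger parallel gripper is mounted at the origin on the work surface. World frame = base frame: x ahead of the robot, y to its left, z up, the work surface at z = 0. Lengths are in m, angles in rad, forces in N, time in s.
With the tool pointing down it reaches from about 0.3 to 1 m from the base axis. Payload 5.1 kg.
Tool frame: the origin (TCP) lies at the centre of the arm's flange, where the gripper is bolted on; the fingertips stand 190 mm ahead of it and the grasp point (between the pads) lies manip.pinch_z ahead of it (manip.pinch_z is the distance from the TCP to the grasp point, in m); z points along the fingers, x is the direction in which the jaws open and shut, and the axes are right-handed (so a half turn about z gives the same grasp; the last joint's range is limited). The gripper opens to 95 mm and grips with 3 to 60 N. Pads are 20 mm wide; open, the fingers measure 119 mm over their backs; the gripper's body (75 mm by 180 mm) begins 59 mm behind the grasp point.
Start: joints at [1.122, 0.124, 1.65, -0, 1.367, -0.083], TCP at [0.233, 0.607, 0.405] pointing down, gripper open.
Joint ranges: [-2.61, 2.61], [-1.02, 2.33], [0.03, 2.71], [-1.35, 4.49], [0.32, 2.68], [-2.91, 2.91]. Speed limits (rad/s): [2.57, 2.57, 3.14, 3.14, 3.14, 3.14].

## Interface

Orientations are given as a 3x3 rotation matrix whose columns are the frame's x, y, z axes.
In Python, from workcell import manip, imaging gives the robot as it stands.
- The arm moves only by the shell command python3 -m handwheel 'ROWS'. ROWS is JSON, a list of rows, each a list of 7 numbers: the shift along the tool's x, y, z in mm, then the turn, a rotation vector about the tool's x, y, z in degrees, then the finger opening in mm, from 0 to 95.1. In form: [[dx, dy, dz, ax, ay, az, hand], ...]. A call has 1 to 12 rows; each row is the pose to reach, as a shift and turn from the pose measured when the call began, along the tool's axes at that moment; what a row does not reach only later rows make up. A row lasts 1/10 s, in which the tool goes at most 50 mm and 8.59 degrees, less where a joint would pass 70% of its speed; a pose out of reach is approached as far as the arm can. A call with a gripper value outside its range is refused whole. The fingers move at their own pace and stop on an object; the grip force is fixed at half the most. Time passes only in rows, so rows that repeat a pose let the fingers close. It gives the time, the measured TCP pose, the force and the opening at its end, in the units of the state.
- manip.sense(): the state, without advancing time (a new reading comes with each control period).
- imaging.capture(name): name is "scene" or "top"; returns the picture (480x640x3 uint8, red, green, blue); there is no depth.
- imaging.calibration(name): a dict with "camera_matrix" (3x3 intrinsics, pixels), "origin" and "orientation" of the camera in the world. Camera axes: x right, y down, z forward; pixel columns grow to the right and rows downward; lengths in m; the calibration is good to about 2 mm. A picture is of the moment at which its call begins. calibration takes no time and is no camera call.
- manip.sign_off(): hands the job in, once; it reports no verdict.
The state is a dict: "time_s": time; "q": joint angles; "qvel": joint speeds; "effort": joint torques, N m; "position": TCP position; "tcp_rot": TCP orientation; "ft_force": force on the tool from outside, world axes, zero at the start; "wrist_torque": the same for the moment, N m; "gripper_width": finger opening in m.
Only numpy, scipy, OpenCV 4.12 (cv2) and the standard library are available. Lean on these libraries where they do the work, as an engineer would, in place of code of your own. Each camera call takes 0.05 s, during which the arm holds its last target.

## Working session

There is one attempt and no reset: what is moved stays moved. The work goes in short steps, Python scripts to look and compute and a shell command to move; the robot and the scene stay as the last step left them, time stands still between calls to the robot, and variables do not carry over. Pictures are saved under pics/ and viewed, and the job is handed in when it is done.

```bash
mkdir -p pics
python3 - <<'E'
from workcell import manip, imaging
import cv2
print(manip.sense(), manip.pinch_z)
for n in("scene","top"):
    print(n,imaging.calibration(n))
    cv2.imwrite(f"pics/{n}0.png",imaging.capture(n)[:,:,::-1])
E
```

```text
{'time_s': 0.0, 'q': array([ 1.12240943e+00,  1.24519686e-01,  1.65163686e+00, -2.35797274e-05,
        1.36751712e+00, -8.26217171e-02]), 'qvel': array([0.00105543, 0.00061171, 0.00061561, 0.00023321, 0.00155535,
       0.00044693]), 'effort': array([-2.17243629e-03, -4.17605031e+01, -3.59927523e+01,  7.72572309e-02,
        4.91414394e-02, -1.67638977e-04]), 'position': array([0.23241984, 0.6067697 , 0.40349917]), 'tcp_rot': array([[ 3.57658578e-01,  9.33852004e-01, -8.81332407e-04],
       [ 9.33850112e-01, -3.57659633e-01, -1.88530865e-03],
       [-2.07581629e-03, -1.48735555e-04, -9.99997834e-01]]), 'ft_force': array([ 0.69909661, -0.44229876, -0.21000764]), 'wrist_torque': array([-0.00224927, -0.06244421, -0.0250966 ]), 'gripper_width': 0.09498267438873714} 0.1713
scene {'camera_matrix': array([[443.96008246,   0.        , 317.22516882],
       [  0.        , 443.96008246, 232.524567  ],
       [  0.        ,   0.        ,   1.        ]]), 'origin': array([ 0.91379796, -0.46174799,  0.77561201]), 'orientation': array([[ 0.83789116,  0.37722465, -0.39451232],
       [ 0.54566081, -0.59725444,  0.58782771],
       [-0.01388113, -0.70780555, -0.70627092]])}
top {'camera_matrix': array([[602.32680749,   0.        , 314.3150751 ],
       [  0.        , 602.32680749, 234.62457432],
       [  0.        ,   0.        ,   1.        ]]), 'origin': array([0.46565509, 0.03949525, 1.27459191]), 'orientation': array([[-0.00591188, -0.99434842,  0.1060013 ],
       [-0.99962271,  0.00303307, -0.02729894],
       [ 0.02682315, -0.10612269, -0.99399119]])}
```

View pics/scene0.png

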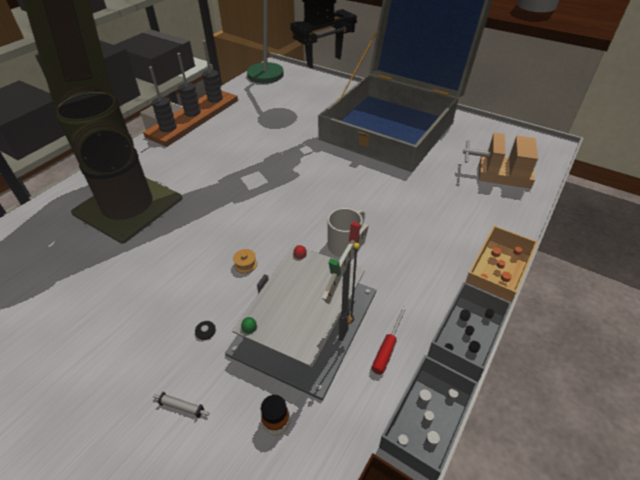

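View pics/top0.png

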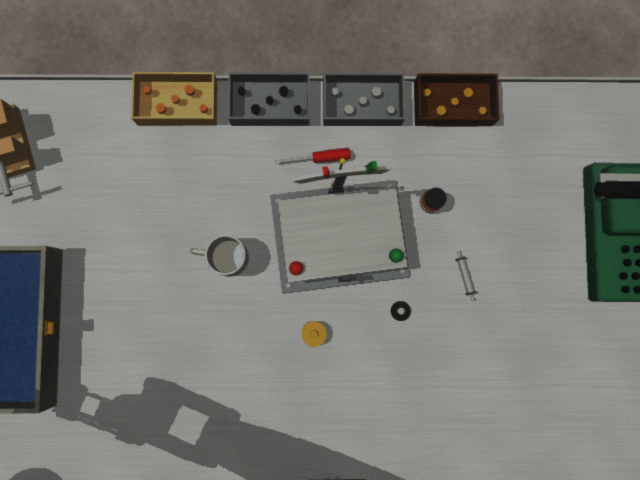

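The scene view shows the red button at (300,251), the green at (249,325), the yellow tip at (356,246), the red rider at (355,232) and the green rider at (335,265). In the top view red is at (296,268), green at (396,255) and the tip at (342,161). Next I'll zoom in and triangulate.

```bash
cat > h.py <<'E'
import numpy as np, cv2
from workcell import manip, imaging
def masks(im):
    h=cv2.cvtColor(im,cv2.COLOR_RGB2HSV); H,S,V=cv2.split(h)
    return dict(red=((H<6)|(H>174))&(S>150)&(V>90), green=(H>50)&(H<85)&(S>120)&(V>50), yellow=(H>20)&(H<33)&(S>150)&(V>110))
def blobs(im,roi):
    x0,y0,x1,y1=roi
    for k,m in masks(im).items():
        n,l,st,c=cv2.connectedComponentsWithStats(m[y0:y1,x0:x1].astype(np.uint8))
        for i in range(1,n):
            if st[i,4]>=4: print(k,np.round(c[i]+[x0,y0],2),st[i]+np.array([x0,y0,0,0,0]))
def ray(n,p):
    c=imaging.calibration(n);d=c["orientation"]@np.linalg.solve(c["camera_matrix"],[p[0],p[1],1.]);return c["origin"],d/np.linalg.norm(d)
def plane(n,p,z):
    o,d=ray(n,p);return o+d*(z-o[2])/d[2]
def tri(ps,pt):
    o1,d1=ray("scene",ps);o2,d2=ray("top",pt)
    t=np.linalg.lstsq(np.c_[d1,-d2],o2-o1,rcond=None)[0]
    a=o1+d1*t[0];b=o2+d2*t[1];return (a+b)/2,np.linalg.norm(a-b)
def zoom(n,im,roi,f,name):
    x0,y0,x1,y1=roi;cv2.imwrite(name,cv2.resize(im[y0:y1,x0:x1,::-1],None,fx=f,fy=f,interpolation=cv2.INTER_CUBIC))
E
python3 - <<'E'
from h import *
s=cv2.imread("pics/scene0.png")[:,:,::-1].copy();t=cv2.imread("pics/top0.png")[:,:,::-1].copy()
blobs(s,(220,200,420,400));print();blobs(t,(260,140,420,300))
zoom("s",s,(310,210,390,340),4,"pics/sz.png");zoom("t",t,(270,140,420,300),5,"pics/tz.png")
E
```

```text
red [355.17 224.13] [351 222   9   5  30]
red [299.59 250.01] [295 246  10   9  75]
red [384.38 352.71] [373 335  23  36 408]
green [333.44 261.85] [330 259   8   6  34]
green [248.28 323.84] [242 318  13  14 127]
yellow [356. 245.] [354 243   5   5  21]

red [331.2  154.45] [313 149  37  12 338]
red [324.94 170.4 ] [323 167   5   8  35]
red [295.02 267.6 ] [290 262  12  13 113]
green [371.12 166.38] [366 162  11  11  68]
green [395.8  255.07] [390 249  13  13 127]
yellow [341.9  160.43] [340 158   5   6  21]
```

```bash
python3 -c "
import cv2,numpy as np
a=cv2.imread('pics/sz.png');b=cv2.resize(cv2.imread('pics/tz.png'),(460,490));c=np.zeros((520,780,3),np.uint8);c[:a.shape[0],:a.shape[1]]=a;c[:490,320:780]=b;cv2.imwrite('pics/z1.png',c)"
```

```text
(no output)
```

View pics/z1.png

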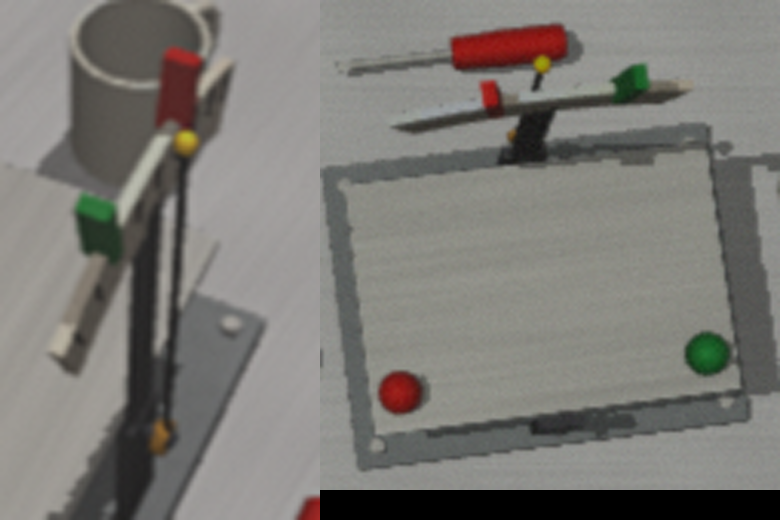

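Run:
```python
from h import *
s=cv2.imread("pics/scene0.png")[:,:,::-1].copy();t=cv2.imread("pics/top0.png")[:,:,::-1].copy()
R,e=tri((299.6,250.0),(295.0,267.6));G,e2=tri((248.3,323.8),(395.8,255.1));T,e3=tri((356,245),(341.9,160.43))
print("R",R,e,"G",G,e2,"T",T,e3)
Rp=plane("top",(295.0,267.6),.095);Gp=plane("top",(395.8,255.1),.095);print(Rp,Gp,np.linalg.norm(Rp-Gp))
Rp=(Rp+plane("scene",(299.6,250.),.095))/2;Gp=(Gp+plane("scene",(248.3,323.8),.095))/2
y=Rp-Gp;print("len",np.linalg.norm(y));y[2]=0;y/=np.linalg.norm(y);x=np.array([y[1],-y[0],0])
C=(Rp+Gp)/2+.06*x;C[2]=0
print("C",C,"yaw",np.degrees(np.arctan2(x[1],x[0])),"Rp",Rp,"Gp",Gp)
M=np.c_[x,y,[0,0,1]];print("tip in mount",M.T@(T-C))
np.savez("m.npz",C=C,M=M)
# rider masks (lower V)
for n,im,roi in(("scene",s,(325,215,365,285)),("top",t,(318,160,390,182))):
    h=cv2.cvtColor(im,cv2.COLOR_RGB2HSV).astype(int);H,S,V=h[...,0],h[...,1],h[...,2]
    for k,m in(("red",((H<8)|(H>172))&(S>110)),("green",(H>45)&(H<90)&(S>90))):
        x0,y0,x1,y1=roi;l=m[y0:y1,x0:x1].astype(np.uint8)
        nn,lab,st,c=cv2.connectedComponentsWithStats(l);i=1+np.argmax(st[1:,4])
        print(n,k,c[i]+[x0,y0],st[i]);
        pts=cv2.findContours((lab==i).astype(np.uint8),0,2)[0][0][:,0]+[x0,y0]
        box=cv2.boxPoints(cv2.minAreaRect(pts.astype(np.float32)));print(np.round(box,1).tolist())
        if n=="scene":
          for xp in(.09,.095):
            o,d=ray(n,c[i]+[x0,y0]);o=M.T@(o-C);d=M.T@d;p=o+d*(xp-o[0])/d[0];print(xp,p,"ang",np.arctan2(p[1],p[2]-.075),np.hypot(p[1],p[2]-.075))
def sp(p,n="scene",xp=.1):
    o,d=ray(n,p);o=M.T@(o-C);d=M.T@d;return o+d*(xp-o[0])/d[0]
print("tip on plane",sp((356,245)))
```

```text
R [0.52725555 0.04557941 0.08942853] 0.0007926046104411586 G [ 0.55132318 -0.15409855  0.08749057] 0.0011150104990827396 T [ 0.69913406 -0.03528543  0.27388378] 0.0008786516511441576
[0.52666282 0.04529789 0.095     ] [ 0.55038861 -0.15326629  0.095     ] 0.1999766235219168
len 0.20017601090964418
C [ 0.6004108  -0.04852946  0.        ] yaw 6.991303938309159 Rp [0.52867434 0.04351123 0.095     ] Gp [ 0.5530395 -0.1551764  0.095    ]
tip in mount [0.09960126 0.00112909 0.27388378]
scene red [354.17948718 231.12820513] [ 24   7  12  20 156]
[[348.6000061035156, 239.89999389648438], [351.20001220703125, 221.5], [360.29998779296875, 222.8000030517578], [357.70001220703125, 241.1999969482422]]
0.09 [0.09       0.01641933 0.28654388] ang 0.07746135316070107 0.21218013150748705
0.095 [0.095      0.00281225 0.30086417] ang 0.012450431264109921 0.22588167515941418
scene green [333.36170213 261.93617021] [ 4 44  9  7 47]
[[328.29998779296875, 263.1000061035156], [330.0, 258.0], [338.3999938964844, 260.79998779296875], [336.70001220703125, 265.8999938964844]]
0.09 [ 0.09       -0.0618486   0.29432082] ang -0.2748628914252547 0.22787468311382036
0.095 [ 0.095      -0.07316393  0.30841339] ang -0.3037520928730202 0.24461147211557677
top red [325.43333333 171.58333333] [ 4  6  8 12 60]
[[321.20001220703125, 166.89999389648438], [326.6000061035156, 165.60000610351562], [329.3999938964844, 176.60000610351562], [324.0, 178.0]]
top green [371.03448276 166.62068966] [48  1 11 13 87]
[[362.6000061035156, 166.1999969482422], [374.6000061035156, 160.1999969482422], [378.20001220703125, 167.39999389648438], [366.20001220703125, 173.39999389648438]]
tip on plane [0.1        0.00128977 0.27399949]
```

Run:
```python
from h import *
s=cv2.imread("pics/scene0.png");t=cv2.imread("pics/top0.png")
a=cv2.resize(s[215:280,320:370],None,fx=8,fy=8,interpolation=cv2.INTER_NEAREST) #400x520
b=cv2.resize(t[155:185,315:351],None,fx=10,fy=10,interpolation=cv2.INTER_NEAREST)#360x300
b2=cv2.resize(t[155:180,355:391],None,fx=10,fy=10,interpolation=cv2.INTER_NEAREST)
c=np.zeros((560,780,3),np.uint8);c[:520,:400]=a;c[:300,410:770]=b;c[305:555,410:770]=b2
for k in range(0,50,10):cv2.putText(c,str(320+k),(k*8,12),0,.35,(255,0,255));
for k in range(5,65,10):cv2.putText(c,str(215+k),(0,k*8+4),0,.35,(255,0,255))
cv2.imwrite("pics/z2.png",c)
```

```text
(no output)
```

View pics/z2.png

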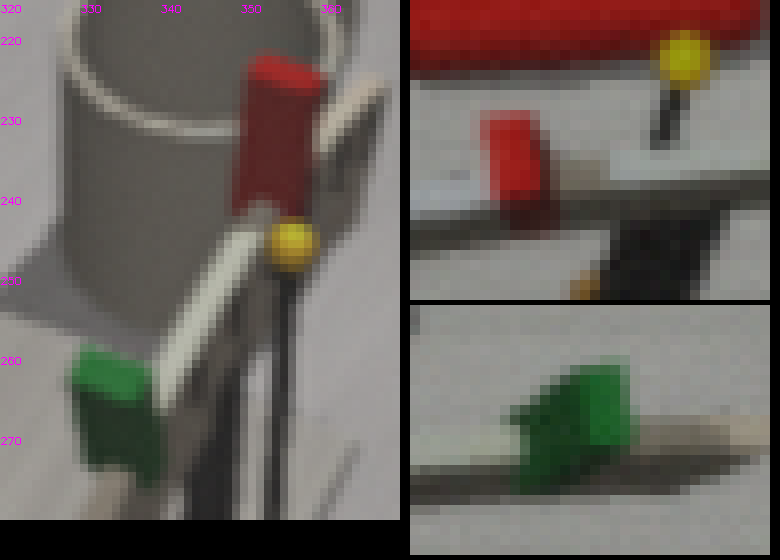

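Run:
```python
from h import *
z=np.load("m.npz");C,M=z["C"],z["M"]
t=cv2.imread("pics/top0.png")[:,:,::-1].copy()
h=cv2.cvtColor(t,cv2.COLOR_RGB2HSV).astype(int);m=(h[...,0]>45)&(h[...,0]<90)&(h[...,1]>120)&(h[...,2]>90)
ys,xs=np.nonzero(m[158:175,360:382]);gt=(xs.mean()+360,ys.mean()+158);print(gt,len(xs))
for n,a,b in(("tip",(356,245),(341.9,160.43)),("red",(355.17,224.13),(324.94,170.4)),("green",(333.4,261.9),gt)):
    P,e=tri(a,b);p=M.T@(P-C);print(n,p.round(4),e.round(4),"ang",np.arctan2(p[1],p[2]-.075).round(3),"r",np.hypot(p[1],p[2]-.075).round(4))
```

```text
(np.float64(374.2105263157895), np.float64(164.57894736842104)) 19
tip [0.0996 0.0011 0.2739] 0.0009 ang 0.006 r 0.1989
red [0.0841 0.0329 0.2848] 0.0015 ang 0.155 r 0.2124
green [ 0.0846 -0.0512  0.2807] 0.0014 ang -0.244 r 0.212
```

Fitted mount: centre (0.600, -0.049), yaw 7°. The rider angles relative to the tip are red ≈ +0.15 rad and green ≈ -0.25 rad. I'll move above the red button, turned to line up with the mount and with the fingers closed.

```bash
python3 -m handwheel '[[-419,477,0,0,0,-28,0],[-419,477,0,0,0,-28,0],[-419,477,0,0,0,-28,0],[-419,477,0,0,0,-28,0],[-419,477,0,0,0,-28,0],[-419,477,0,0,0,-28,0],[-419,477,0,0,0,-28,0],[-419,477,0,0,0,-28,0],[-419,477,0,0,0,-28,0],[-419,477,0,0,0,-28,0],[-419,477,0,0,0,-28,0],[-419,477,0,0,0,-28,0]]'
```

```text
time_s: 1.3
position: [0.5111, 0.0757, 0.4041]
tcp_rot: [[-0.122, 0.992, -0.001], [0.992, 0.122, -0.002], [-0.001, -0.001, -1.0]]
ft_force: [0.0, 0.4, 0.8]
gripper_width: 0.005
```

```bash
python3 -m handwheel '[[-33,13,40,0,0,0,0],[-33,13,79,0,0,0,0],[-33,13,79,0,0,0,0],[-33,13,79,0,0,0,0],[-33,13,79,0,0,0,0]]'
python3 - <<'E'
from h import *
s=imaging.capture("scene");t=imaging.capture("top")
c=np.vstack([s[180:360,200:420],t[130:310,250:470]])
cv2.imwrite("pics/a1.png",cv2.resize(np.hstack([s[180:360,220:420],t[130:310,250:450]])[:,:,::-1],None,fx=2,fy=2))
print(manip.sense()["position"],manip.sense()["ft_force"])
blobs(t,(260,130,420,180));blobs(s,(320,200,370,280))
E
```

```text
time_s: 1.8
position: [0.5284, 0.0451, 0.3275]
tcp_rot: [[-0.123, 0.992, 0.002], [0.992, 0.123, -0.001], [-0.002, 0.002, -1.0]]
ft_force: [0.4, -0.1, 1.2]
gripper_width: 0.0002
[0.52850529 0.04518882 0.3279283 ] [-0.52303795 -0.58723036  0.17887791]
red [331.12 154.82] [313 149  37  13 358]
red [325.  170.5] [323 167   5   8  36]
green [371.15 166.58] [366 162  11  11  71]
yellow [341.86 160.55] [340 158   5   6  22]
red [355.12 224.25] [351 222   9   5  32]
red [350.83 237.67] [350 236   3   4   6]
green [333.43 261.91] [330 259   8   6  35]
yellow [355.91 245.22] [354 243   5   6  23]
```

View pics/a1.png

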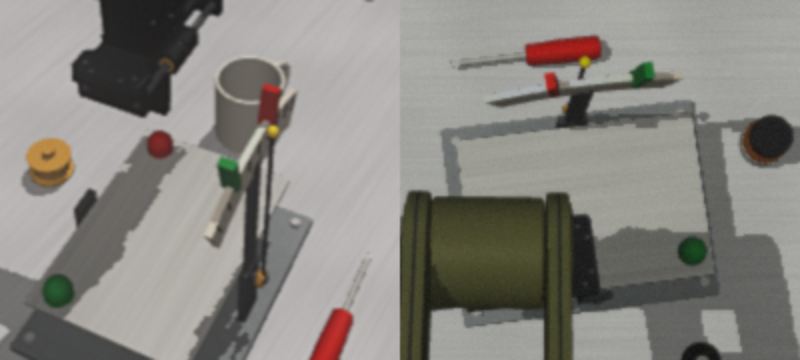

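The finger stands over the red button, and the tip and riders show in both views. I'll press partway and measure.

```bash
cat > look.py <<'E'
from h import *
z=np.load("m.npz");C,M=z["C"],z["M"]
def cen(im,roi,m):
    x0,y0,x1,y1=roi;n,l,st,c=cv2.connectedComponentsWithStats(m[y0:y1,x0:x1].astype(np.uint8));i=1+np.argmax(st[1:,4]);return c[i]+[x0,y0],st[i,4]
s=imaging.capture("scene");t=imaging.capture("top")
a,na=cen(s,(310,205,385,300),masks(s)["yellow"]);b,nb=cen(t,(300,145,385,182),masks(t)["yellow"])
P,e=tri(a,b);p=M.T@(P-C)
print("tip",a,na,b,nb,p.round(4),"e",e.round(4),"ang",np.arctan2(p[1],p[2]-.075).round(4),"r",np.hypot(p[1],p[2]-.075).round(4))
blobs(t,(318,162,385,182))
print("scene");blobs(s,(320,205,370,280))
q=manip.sense();print(q["time_s"],q["position"].round(4),q["ft_force"].round(1))
import sys
cv2.imwrite("pics/%s.png"%sys.argv[1],np.hstack([cv2.resize(s[205:285,310:390],None,fx=5,fy=5,interpolation=cv2.INTER_NEAREST),cv2.resize(t[140:190,300:380],None,fx=5,fy=5,interpolation=cv2.INTER_NEAREST)[:400] if False else cv2.resize(t[130:210,300:380],None,fx=5,fy=5,interpolation=cv2.INTER_NEAREST)])[:,:,::-1])
E
python3 -m handwheel '[[0,0,25,0,0,0,0],[0,0,33,0,0,0,0],[1,0,37,0,0,0,0],[2,0,41,0,0,0,0],[2,0,45,0,0,0,0],[2,0,45,0,0,0,0],[2,0,45,0,0,0,0]]'; python3 look.py b1
```

```text
time_s: 2.6
position: [0.5287, 0.0473, 0.2837]
tcp_rot: [[-0.124, 0.992, 0.005], [0.992, 0.124, -0.001], [-0.001, 0.004, -1.0]]
ft_force: [-0.9, 2.2, 4.1]
gripper_width: 0.0
tip [360.54545455 237.86363636] 22 [331. 162.] 21 [0.0996 0.0198 0.2725] e 0.0011 ang 0.0998 r 0.1985
red [325.  170.5] [323 167   5   8  36]
green [371.07 166.62] [366 162  11  11  73]
yellow [331.   162.85] [329 162   5   3  13]
scene
red [355.17 224.46] [351 222   9   6  35]
red [351.38 233.57] [350 228   4  12  21]
green [333.34 261.71] [330 259   8   6  38]
yellow [360.55 237.86] [358 236   6   5  22]
2.7 [0.5287 0.0473 0.2836] [-1.3  3.3  3.8]
```

View pics/b1.png

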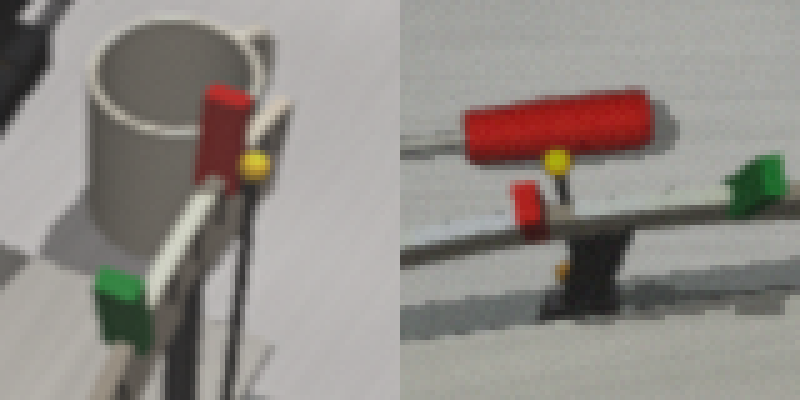

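The tip is at 0.10, so I need about 0.055 rad more, or 5.5 mm.

```bash
python3 -m handwheel '[[0.5,0,3,0,0,0,0],[1,0,5.5,0,0,0,0],[1,0,5.5,0,0,0,0]]'; python3 look.py b2
```

```text
time_s: 3.0
position: [0.5287, 0.0482, 0.278]
tcp_rot: [[-0.124, 0.992, 0.005], [0.992, 0.124, -0.001], [-0.002, 0.005, -1.0]]
ft_force: [-2.5, 2.1, 4.9]
gripper_width: 0.0003
tip [363.09090909 233.90909091] 22 [324.80952381 162.85714286] 21 [0.0996 0.0304 0.2717] e 0.0012 ang 0.1532 r 0.199
red [325.05 170.43] [323 167   5   8  37]
green [371.15 166.61] [366 162  11  11  72]
yellow [324.88 163.29] [323 162   5   4  17]
scene
red [355.14 224.68] [351 222   9   8  37]
red [351.79 234.21] [350 229   6  11  24]
green [333.12 261.7 ] [329 259   9   6  40]
yellow [363.09 233.91] [361 232   5   5  22]
3.1 [0.5287 0.0481 0.2782] [-1.7  0.8  4.2]
```

View pics/b2.png

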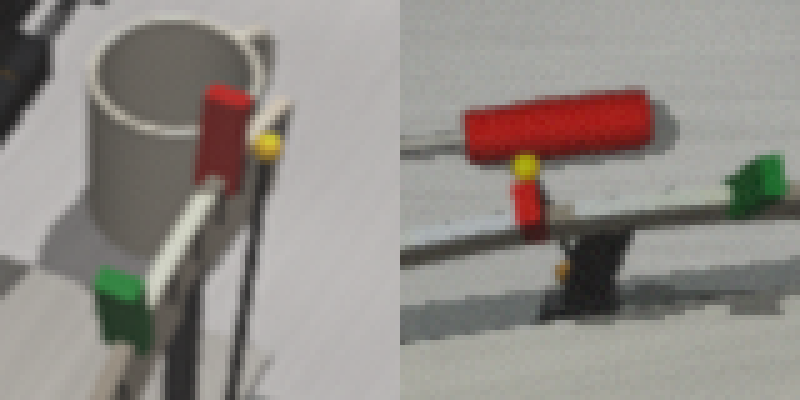

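The tip is at 0.153 and the rider at 0.155, a match within half a millimetre. I'll hold here.

```bash
python3 -m handwheel '[[0,0,0.2,0,0,0,0],[0,0,0.2,0,0,0,0],[0,0,0.2,0,0,0,0],[0,0,0.2,0,0,0,0],[0,0,0.2,0,0,0,0],[0,0,0.2,0,0,0,0],[0,0,0.2,0,0,0,0],[0,0,0.2,0,0,0,0],[0,0,0.2,0,0,0,0]]'; python3 look.py b3 | grep tip
```

```text
time_s: 4.0
position: [0.5287, 0.0481, 0.278]
tcp_rot: [[-0.124, 0.992, 0.005], [0.992, 0.124, -0.001], [-0.002, 0.005, -1.0]]
ft_force: [-2.8, 2.0, 4.3]
gripper_width: 0.0003
tip [363.09090909 233.90909091] 22 [324.60869565 162.91304348] 23 [0.0996 0.0307 0.2714] e 0.0011 ang 0.155 r 0.1988
```

That is about 1.2 s held at 0.155. Now a smooth release.

```bash
python3 -m handwheel '[[0,0,-5,0,0,0,0],[-1,0,-10,0,0,0,0],[-2,0,-16,0,0,0,0],[-3,0,-26,0,0,0,0],[-3,0,-50,0,0,0,0],[-3,0,-70,0,0,0,0],[-3,0,-70,0,0,0,0],[-3,0,-70,0,0,0,0],[-3,0,-70,0,0,0,0]]'; python3 look.py b4
```

```text
time_s: 5.0
position: [0.5283, 0.0452, 0.3466]
tcp_rot: [[-0.124, 0.992, 0.003], [0.992, 0.124, -0.001], [-0.002, 0.003, -1.0]]
ft_force: [-0.4, -0.9, 0.8]
gripper_width: 0.0005
tip [355.91304348 245.2173913 ] 23 [341.95238095 160.47619048] 21 [0.0996 0.001  0.2735] e 0.0008 ang 0.005 r 0.1985
red [325.  170.5] [323 167   5   8  36]
green [371.09 166.69] [366 162  11  11  74]
yellow [341.8 162.4] [341 162   3   2   5]
scene
red [355.16 224.19] [351 222   9   5  31]
green [333.43 261.91] [330 259   8   6  35]
yellow [355.91 245.22] [354 243   5   6  23]
5.1 [0.5283 0.0453 0.3464] [ 0.3 -0.7 -0.4]
```

The needle is back at rest and the red rider hasn't moved. On to the green button.

```bash
python3 -m handwheel '[[-200,-1,0,0,0,0,0],[-200,-1,0,0,0,0,0],[-200,-1,0,0,0,0,0],[-200,-1,0,0,0,0,0],[-200,-1,0,0,0,0,0],[-200,-1,18,0,0,0,0],[-200,-1,18,0,0,0,0],[-200,-1,18,0,0,0,0],[-200,-1,18,0,0,0,0]]'
python3 - <<'E'
from h import *
s=imaging.capture("scene");t=imaging.capture("top")
cv2.imwrite("pics/c1.png",cv2.resize(np.hstack([s[180:380,200:400],t[120:320,270:470]])[:,:,::-1],None,fx=2,fy=2))
E
```

```text
time_s: 6.0
position: [0.5522, -0.1527, 0.3291]
tcp_rot: [[-0.125, 0.992, 0.003], [0.992, 0.125, -0.001], [-0.001, 0.002, -1.0]]
ft_force: [-0.3, 0.4, 0.4]
gripper_width: 0.0003
```

View pics/c1.png

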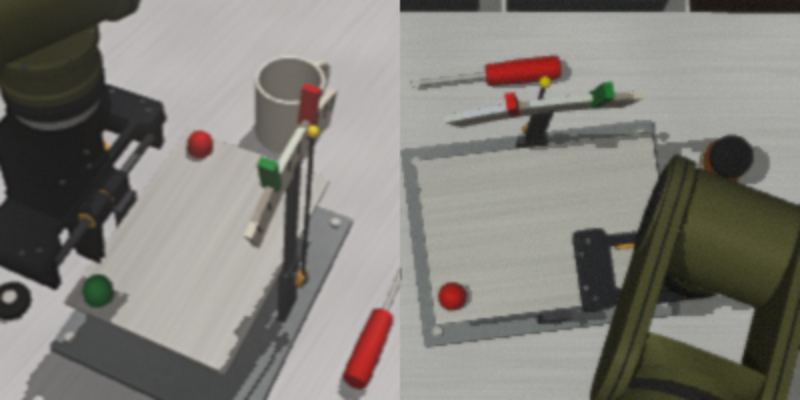

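```bash
python3 -m handwheel '[[-1,0,25,0,0,0,0],[-1,0,33,0,0,0,0],[-2,0,38,0,0,0,0],[-3,0,43,0,0,0,0],[-4,0,48,0,0,0,0],[-4,0,53,0,0,0,0],[-4,0,53,0,0,0,0],[-4,0,53,0,0,0,0]]'; python3 look.py c2
```

```text
time_s: 6.9
position: [0.5532, -0.1572, 0.2773]
tcp_rot: [[-0.125, 0.992, 0.004], [0.992, 0.125, -0.002], [-0.003, 0.004, -1.0]]
ft_force: [-1.3, -0.7, 4.9]
gripper_width: 0.0004
tip [347.92307692 259.61538462] 26 [359.84210526 158.84210526] 19 [ 0.0993 -0.0298  0.2711] e 0.0011 ang -0.151 r 0.1984
red [325.  170.5] [323 167   5   8  36]
green [371.03 166.68] [366 162  11  11  75]
scene
red [355.17 224.13] [351 222   9   5  30]
green [333.43 261.91] [330 259   8   6  35]
yellow [347.92 259.62] [345 257   6   6  26]
7.0 [ 0.5532 -0.1571  0.2773] [-2.8 -1.1  4.1]
```

View pics/c2.png

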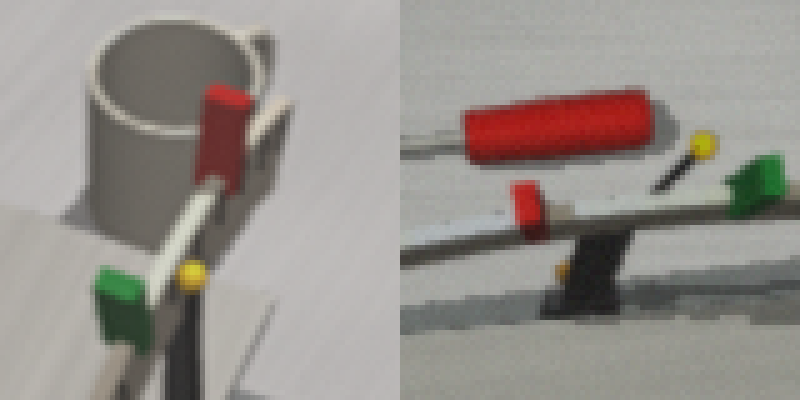

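```bash
python3 -m handwheel '[[0,0,4,0,0,0,0],[0,0,8,0,0,0,0],[0,0,8,0,0,0,0]]'; python3 look.py c3
```

```text
time_s: 7.3
position: [0.5534, -0.1576, 0.27]
tcp_rot: [[-0.125, 0.992, 0.005], [0.992, 0.125, -0.004], [-0.004, 0.004, -1.0]]
ft_force: [-3.2, -1.1, 7.5]
gripper_width: 0.0007
tip [344.36666667 267.36666667] 30 [368.         158.21052632] 19 [ 0.0995 -0.0441  0.2683] e 0.0015 ang -0.2245 r 0.1982
red [325.  170.5] [323 167   5   8  36]
green [371.14 166.69] [366 162  11  11  74]
scene
red [355.31 224.14] [352 222   8   5  29]
green [333.43 261.91] [330 259   8   6  35]
yellow [344.37 267.37] [342 265   6   6  30]
7.4 [ 0.5534 -0.1576  0.2704] [-3.4 -1.3  7.1]
```

View pics/c3.png

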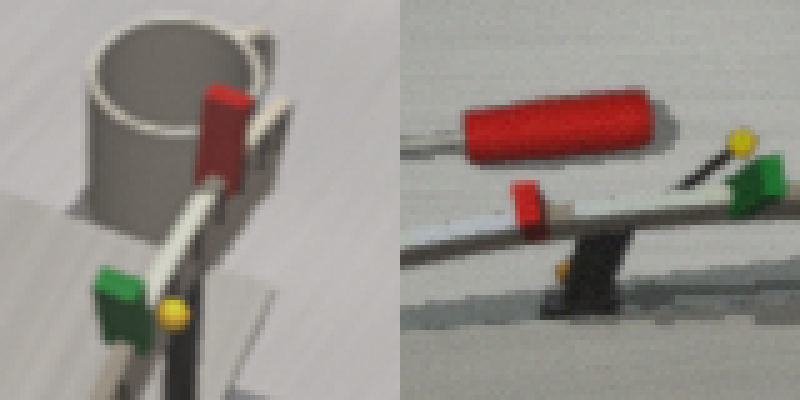

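```bash
python3 -m handwheel '[[0,0,1.8,0,0,0,0],[0,0,2,0,0,0,0]]'; python3 look.py c4|grep -v red
```

```text
time_s: 7.6
position: [0.5535, -0.1576, 0.2693]
tcp_rot: [[-0.125, 0.992, 0.005], [0.992, 0.125, -0.004], [-0.004, 0.004, -1.0]]
ft_force: [-3.8, 0.8, 7.0]
gripper_width: 0.0004
tip [343.77419355 268.19354839] 31 [368.94736842 158.05263158] 19 [ 0.0995 -0.0459  0.2682] e 0.0012 ang -0.233 r 0.1986
green [371.11 166.68] [366 162  11  11  74]
scene
green [333.43 261.91] [330 259   8   6  35]
yellow [343.77 268.19] [341 266   7   6  31]
7.7 [ 0.5535 -0.1576  0.2694] [-4.3  0.8  7.7]
```

View pics/c4.png

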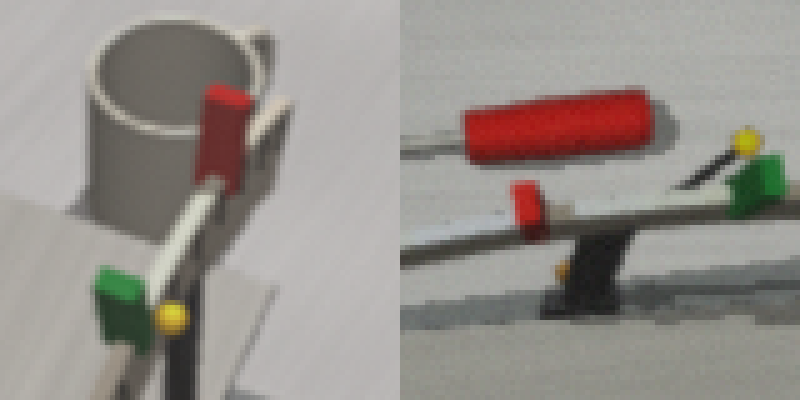

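```bash
python3 -m handwheel '[[0,0,2,0,0,0,0],[0,0,2,0,0,0,0]]'; python3 look.py c5|grep -v red
```

```text
time_s: 7.9
position: [0.5535, -0.1577, 0.2683]
tcp_rot: [[-0.125, 0.992, 0.004], [0.992, 0.125, -0.004], [-0.004, 0.004, -1.0]]
ft_force: [-4.4, 1.6, 7.3]
gripper_width: 0.0004
tip [343.4137931  269.27586207] 29 [369.80952381 158.04761905] 21 [ 0.0995 -0.0474  0.2674] e 0.0013 ang -0.2417 r 0.1982
green [371.03 166.62] [366 162  11  11  76]
scene
green [333.44 261.85] [330 259   8   6  34]
yellow [343.41 269.28] [341 267   6   6  29]
8.0 [ 0.5535 -0.1577  0.2684] [-3.8  0.8  7.5]
```

View pics/c5.png

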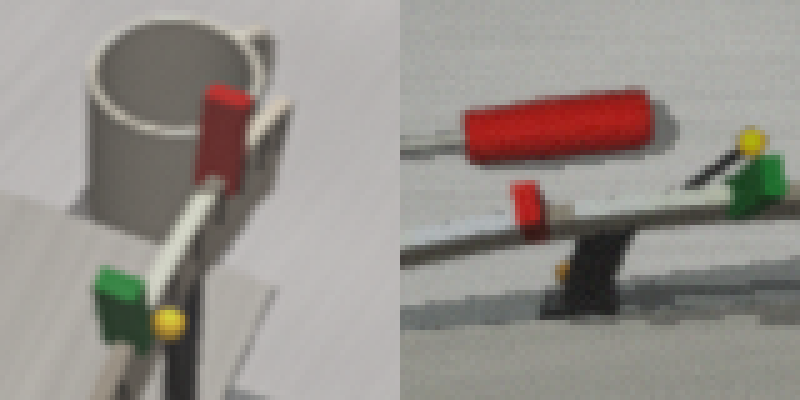

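The tip is at -0.242 and the rider at -0.241 to -0.244. Holding here.

```bash
python3 -m handwheel '[[0,0,1,0,0,0,0],[0,0,1,0,0,0,0],[0,0,1,0,0,0,0],[0,0,1,0,0,0,0],[0,0,1,0,0,0,0],[0,0,1,0,0,0,0],[0,0,1,0,0,0,0],[0,0,1,0,0,0,0],[0,0,1,0,0,0,0]]'; python3 look.py c6 | grep tip
```

```text
time_s: 8.9
position: [0.5536, -0.1577, 0.2684]
tcp_rot: [[-0.125, 0.992, 0.004], [0.992, 0.125, -0.004], [-0.004, 0.004, -1.0]]
ft_force: [-4.1, 1.2, 7.6]
gripper_width: 0.0003
tip [343.4137931  269.27586207] 29 [369.9  157.95] 20 [ 0.0996 -0.0476  0.2676] e 0.0013 ang -0.2422 r 0.1984
```

Held for more than 1 s. Releasing.

```bash
python3 -m handwheel '[[0,0,-5,0,0,0,0],[1,0,-11,0,0,0,0],[2,0,-17,0,0,0,0],[3,0,-24,0,0,0,0],[4,0,-34,0,0,0,0],[4,0,-60,0,0,0,0],[4,0,-100,0,0,0,0],[4,0,-100,0,0,0,0],[4,0,-100,0,0,0,0],[4,0,-100,0,0,0,0],[4,0,-100,0,0,0,0]]'; python3 look.py c7
python3 - <<'E'
from h import *
s=imaging.capture("scene");t=imaging.capture("top")
cv2.imwrite("pics/d1.png",cv2.resize(np.hstack([s[180:460,130:430],t[120:400,190:490]])[:,:,::-1],None,fx=1.3,fy=1.3))
E
```

```text
time_s: 10.1
position: [0.5523, -0.1532, 0.3666]
tcp_rot: [[-0.125, 0.992, 0.001], [0.992, 0.125, -0.003], [-0.003, 0.001, -1.0]]
ft_force: [-0.3, -0.2, 0.4]
gripper_width: -0.0001
tip [356.         245.13636364] 22 [341.95652174 160.60869565] 23 [0.0995 0.0011 0.2735] e 0.0012 ang 0.0055 r 0.1985
red [325.  170.5] [323 167   5   8  36]
green [371.14 166.68] [366 162  11  11  74]
yellow [341.86 162.29] [340 162   5   2   7]
scene
red [355.31 224.14] [352 222   8   5  29]
green [333.55 261.82] [330 259   8   6  33]
yellow [356.   245.14] [354 243   5   6  22]
10.2 [ 0.5524 -0.1533  0.3668] [ 0.5  0.3 -0.5]
```

View pics/d1.png

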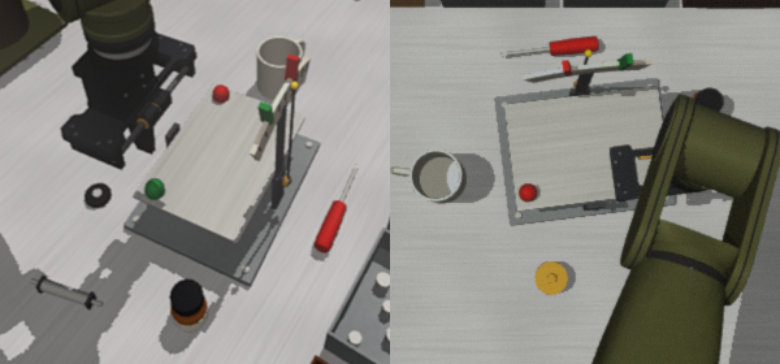

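The needle is upright, the riders are where they were and nothing else has moved, with the finger clear of both buttons. Handing in.

```bash
python3 -c "
from workcell import manip
print(manip.sign_off())"
```

```text
the job is handed in; nothing more can be done
None
```

I pressed both buttons to their riders in the order asked, red then green, and handed the job in about 10 s into the 51 s allowed.

| Button | Needle while held | Rider | Held for |
|---|---|---|---|
| Red | 0.153–0.155 rad | about 0.155 rad | about 1.2 s |
| Green | -0.242 rad | -0.241 to -0.244 rad | just over 1 s |

- **Accuracy:** these angles come from the two camera views, and I trust them to about 0.01 rad, or 2 mm on the scale. The raw readings carry a constant offset of about +0.005 rad.
- **Overshoot:** neither press ran past its rider by more than that measuring error. The green press came up to the rider in small steps.
- **Release:** after each press the needle returned to its starting reading.
- **Last checks:** both riders are within a fraction of a pixel of where they started. The loose objects look unmoved in the pictures, and the fingertip is well clear of both buttons. No check failed or disagreed.
- **Force:** the highest wrist force read was about 9 N, at the green button.

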